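# Shift the board shuttle to its left station

## Robot

A 6-joint arm with a two-finger parallel gripper is mounted at the origin on a cart in front of the work surface, level with it; the furniture and walls round the work are solid. World frame = base frame: x ahead of the robot, y to its left, z up, the work surface at z = 0. Lengths are in m, angles in rad, forces in N, time in s.
With the tool pointing down it reaches from about 0.35 to 0.975 m from the base axis. Payload 4.9 kg.
Tool frame: the origin (TCP) lies at the very end of the fingers, on their centre line; the grasp point (between the pads) lies 19 mm behind it; z points along the fingers, y is the line along which they close (so a half turn about z gives the same grasp; the last joint's range is limited). The gripper opens to 85 mm and grips with 20 to 120 N. Pads are 22 mm wide; open, the fingers measure 114 mm over their backs; the gripper's body (76 mm by 85 mm) begins 54 mm behind the grasp point. The pads swing forward as they close: fully open they stand 13 mm farther back than shut.
Start: joints at [-1.322, 0.053, 1.613, -0, 1.476, -0.119], TCP at [0.225, -0.583, 0.231] pointing down, gripper open.
Joint ranges: [-3.01, 3.01], [-1.01, 2.22], [0.06, 2.58], [-1.02, 4.17], [0.09, 2.62], [-3.14, 3.14]. Speed limits (rad/s): [2.57, 2.57, 3.14, 3.14, 3.14, 3.14].

## Interface

Orientations are given as a unit quaternion [w, x, y, z].
In Python, from plant import state, grab_frame, get_calibration, job_done, recognise, regions_of gives the robot as it stands.
- The arm moves only by the tool apply_moves, never from a script. Its argument "targets" is a list of rows, each an object with "translation": the shift along the tool's x, y, z normalised to -1 to 1, where 1 is 100 mm, a list of three; "twist": the turn about the tool's z normalised to -1 to 1, where 1 is 0.1 rad; "hand": the opening, from 0 (shut) to 1 (fully open). A call has 1 to 8 rows; each row shifts and turns the commanded pose from where the row before left it, along the tool's axes as they then stand; what a row does not reach is not made up. A row lasts 1/10 s, in which the tool goes at most 50 mm and 8.59 degrees, less where a joint would pass 70% of its speed; a pose out of reach is approached as far as the arm can. A call with a number of a shift or a turn outside -1 to 1 is refused whole. A call with a gripper value outside its range is refused whole. The fingers move at their own pace and stop on an object; the grip force is fixed at half the most. Time passes only in rows, so rows that do not move let the fingers close. It gives the time, the measured TCP pose, the force, the opening and the grip force at its end, in the units of the state.
- state(): the state, without advancing time (a new reading comes with each control period).
- grab_frame(name): name is "scene" or "top"; returns the picture (384x512x3 uint8, red, green, blue); there is no depth.
- get_calibration(name): a dict with "camera_matrix" (3x3 intrinsics, pixels), "pose" (4x4, takes a point from camera to world coordinates). Camera axes: x right, y up, looking along -z (the intrinsics and any distortion apply to the point x, -y, -z); pixel columns grow to the right and rows downward; lengths in m; the calibration is good to about 2 mm. A picture is of the moment at which its call begins. get_calibration takes no time and is no camera call.
- job_done(): hands the job in; it is judged then, once.
Trained networks look in the newest picture that a camera, given by its name, has taken for a name from the list of things; names that differ only in an ending like _2 or _b are one class to them, and where a whole thing is asked for, a point or a joint stands for the part that bears it (a point fixed in the world has none). Each returns a list of dicts, best first, with "score" (0 to 1); they miss things now and then, are a little off and sometimes report something else, mostly with a low value. They report only what shows in the picture. A call takes as long as a camera call.
- recognise(camera, query): "point" ([x, y, z] in m, in world coordinates, good to about 4 mm: the middle of the surface that is visible of it).
- regions_of(camera, query): "pixels" (384x512 bool, what is visible of it).
The state is a dict: "time": time; "joint_pos": joint angles; "joint_vel": joint speeds; "joint_efforts": joint torques, N m; "tool_pos": TCP position; "tool_rot": TCP orientation; "contact_force": force on the tool from outside, world axes, zero at the start; "ft_torque": the same for the moment, N m; "gripper_width": opening from 0.0 (shut) to 1.0 (fully open); "grasp_force": force on a finger pad.
Only numpy, scipy, OpenCV 4.12 (cv2) and the standard library are available. Lean on these libraries where they do the work, as an engineer would, in place of code of your own. Each camera call takes 0.05 s, during which the arm holds its last target. There are 200 camera calls.

## Task

Shift the board shuttle from its right-hand station to its left-hand one: pull the red plunger knob out, turn it anticlockwise into its rest notch so that the pin stays out by itself, let go, and slide the blue carriage with its circuit board to the left until its yellow pointer stands at the green mark. Then turn the knob back so that the pin springs fully home in the carriage's other slot and locks it there. Keep the board lying flat in its nest, do not push the motor, solder reel or tape roll aside, and let go of everything at the end.

Things in the scene. Friction and masses are not known exactly. Their poses are not given: they have to be found in the camera images.
- fixture: Board shuttle screwed to the bench: aluminium plate 124 x 223 x 8 mm, two slide rods along its y axis between dark end blocks, the blue carriage on them, and on the robot's side a dark bracket with the spring plunger. Origin on the bench, about mid-plate; z up, x away from the robot, y to the left (turned 0.1 to 0.6 rad about z).
- slot_axis_foot (a point): Fixed point where the plunger's axis meets the carriage's sloping steel front edge: in the fixture's frame (-0.030, 0, 0.034), axes as the fixture's. The plunger leans 30 degrees from vertical towards the robot: its pull-out direction is (-0.5, 0, 0.866) in the fixture's frame.
- knob_grip (a point): Centre of the red wing knob, on the plunger's axis: flat bar 34 mm long (its x axis), 10 mm thick (y), 22 mm high (z, the pull-out direction). Grip it across y, tool pointing along -z, so tilted 30 degrees from vertical. A steel barrel of 26 mm diameter lies 15 mm below this centre when the pin is home: keep fingertips within 13 mm below it.
- pin (a joint): Pull-out of pin and knob, m: 0 = home in a carriage slot, 0.007 = tip clear of the carriage, 0.0095 = parked in the rest notch, 0.017 = end. Spring 6 N at 0, 9.4 N at 0.017, pulling home. Let go over its deep slot, it springs home if a carriage slot (9 mm wide, pin 6 mm, round tip) is under it; else it rests on the carriage edge until one comes.
- knob (a joint): Turn of the knob, rad, anticlockwise positive seen from outside (right-hand rule about knob_grip's z): 0 = over the deep slot, 1.22 (70 degrees) = rest notch, 1.5 mm deep; stops -0.08 and 1.42. A ridge between them lets the knob turn only when pulled past 0.011. To leave the notch pull 2 to 5 mm, turn back to 0, let go.
- carriage (a joint): Travel of the blue carriage along the fixture's +y (left), m: 0 = right station (start, pin in its first slot), 0.060 = left station (second slot under the pin, yellow pointer at the green mark); stops at -0.005 and 0.072, so the left stop lies beyond the station. About 1.5 N of friction; it stays where it is left.
- carriage_post (a point): Half-way up the black upright post on the carriage's left end: 14 mm diameter, top 86 mm above the bench (18 mm above this point); the carriage's top face is 41 mm above the bench. Grip it from above across the fixture's x, or push it. It moves with the carriage, 56 mm to the left of its middle.
- nest (a point): Middle of the nest floor on the carriage's top, 41 mm above the bench: a shallow rim 3 mm high round the board; moves with the carriage.
- left_mark (a point): The green mark on the plate in front of the carriage, left of the bracket, at the left station (the white mark 60 mm to its right is the right station). The carriage's yellow pointer, low on its front edge, stands at it when the second slot is under the pin.
- board: Green circuit board with tall parts, 44 x 62 x 16 mm, 25 g, loose in the nest; origin at the middle of its underside, z up.
- motor: White small gear motor, 44 x 58 x 24 mm, loose on the bench to the right of the shuttle: a bystander.
- reel: Blue solder reel, 53 mm diameter, 32 mm high, standing on the bench to the left of the shuttle: a bystander.
- tape: Roll of black tape, 58 mm diameter, 19 mm high, lying on the bench to the right: a bystander.

How it is judged:
On the way, in this order (a step that is already met when the one before it is completed fails the run):
1. the pin is parked: pulled out and turned into the rest notch, the knob let go, the carriage still at the right station (value of joint pin above 0.0075 m and value of joint knob above 0.95 rad and contact force between the fingers and knob below 0.3 N and value of joint carriage below 0.01 m), for 0.3 s.
2. with the pin parked, the carriage is slid at least 30 mm to the left (value of joint pin above 0.0075 m and value of joint knob above 0.95 rad and value of joint carriage above 0.03 m), for 0.1 s.
At the end, for the whole second after the job is handed in: The carriage stands at the left station (within 3.5 mm), the pin is home in its second slot (pulled out less than 2 mm, knob turned back to within 0.25 rad), the board lies flat in its nest (within 5 mm, tilted less than 0.08 rad) and at rest, and the robot touches nothing (value of joint carriage between 0.0565 and 0.0635 m and value of joint pin below 0.002 m and value of joint knob below 0.25 rad and horizontal distance between board and nest below 0.005 m and z of board in the frame of nest below 0.003 m and angle between board's own z axis and vertical below 0.08 rad and linear speed of board below 0.02 m/s).
It fails at once if the board comes out of its nest (horizontal distance between board and nest above 0.015 m or z of board in the frame of nest above 0.012 m).
It fails at once if the gear motor is knocked aside by more than 3 cm (distance of motor from where it was at the start of the episode above 0.03 m).
It fails at once if the solder reel is knocked aside by more than 3 cm (distance of reel from where it was at the start of the episode above 0.03 m).
It fails at once if the tape roll is knocked aside by more than 3 cm (distance of tape from where it was at the start of the episode above 0.03 m).
It also fails if it takes over 70 s, if anything falls off the work surface, if the arm or the gripper's body presses on something with over 40 N, if the wrist force passes 120 N, or if a joint passes its speed limit or range.

## Working session

There is one attempt and no reset: what is moved stays moved. The work goes in short steps, Python scripts to look and compute and a tool call to move; the robot and the scene stay as the last step left them, time stands still between calls to the robot, and variables do not carry over. Pictures are saved under pics/ and viewed, at most 10 in all, crops included, and the job is handed in when it is done.

Besides the shell and the picture viewer there is one more tool, called after "Call:" as name(argument=value, ...) on one line, values as JSON. apply_moves: Moves the arm, as the interface text tells. Its arguments: {"type":"object","properties":{"targets":{"type":"array"}},"required":["targets"]}

```bash
mkdir -p pics
python3 - <<'E'
from plant import *
import cv2,numpy as np
ims=[]
for c in("scene","top"):
    im=grab_frame(c); cv2.imwrite(f"pics/{c}0.png",im[:,:,::-1]); K=get_calibration(c); print(c,np.round(K["camera_matrix"],1).tolist(),np.round(K["pose"],3).tolist())
    for q in("fixture","knob_grip","carriage_post","nest","left_mark","board","motor","reel","tape"):
        print(q,[(np.round(d["point"],4).tolist(),round(d["score"],2)) for d in recognise(c,q)[:2]])
s=state();print(s["tool_rot"],s["time"])
E
```

```text
scene [[408.6, 0.0, 251.1], [0.0, 408.6, 190.0], [0.0, 0.0, 1.0]] [[-0.527, 0.331, -0.783, -0.335], [-0.85, -0.218, 0.48, 0.74], [-0.012, 0.918, 0.396, 0.511], [0.0, 0.0, 0.0, 1.0]]
fixture [([0.5213, 0.3443, 0.0109], 0.66), ([0.5912, 0.2974, 0.0483], 0.5)]
knob_grip []
carriage_post [([0.5514, 0.3425, 0.0353], 0.85)]
nest [([0.5512, 0.3415, 0.0394], 0.83)]
left_mark [([0.5197, 0.3441, 0.0178], 0.83), ([0.5584, 0.3417, 0.0385], 0.53)]
board [([0.5926, 0.3007, 0.0482], 0.58), ([0.4737, 0.5907, 0.0279], 0.58)]
motor [([0.4938, 0.0633, 0.0173], 0.68)]
reel [([0.4737, 0.5922, 0.0283], 0.67)]
tape [([0.4284, -0.061, 0.0193], 0.6)]
top [[394.1, 0.0, 253.7], [0.0, 394.1, 191.5], [0.0, 0.0, 1.0]] [[-0.009, 0.99, -0.139, 0.368], [-1.0, -0.009, 0.005, 0.241], [0.003, 0.139, 0.99, 1.047], [0.0, 0.0, 0.0, 1.0]]
fixture [([0.5377, 0.3339, 0.0067], 0.96)]
knob_grip [([0.5233, 0.2889, 0.0788], 0.39)]
carriage_post [([0.5691, 0.3123, 0.0431], 0.78)]
nest [([0.5635, 0.3141, 0.0428], 0.74)]
left_mark [([0.5402, 0.3329, 0.0081], 0.94), ([0.508, 0.0596, 0.0195], 0.29)]
board [([0.4822, 0.5873, 0.0315], 0.73), ([0.5884, 0.2986, 0.0456], 0.57)]
motor [([0.5094, 0.0623, 0.0187], 0.57)]
reel [([0.483, 0.5869, 0.0296], 0.58)]
tape [([0.433, -0.0637, 0.0168], 0.64)]
[-2.11833276e-05  9.83143574e-01  1.82835208e-01 -1.09857340e-05] 1.0
```

Run:
```python
import cv2
a=cv2.imread("pics/top0.png")[90:270,120:360]; cv2.imwrite("pics/t1.png",cv2.resize(a,(800,600),interpolation=3))
a=cv2.imread("pics/scene0.png"); cv2.imwrite("pics/s1.png",cv2.resize(a,(800,600),interpolation=3))
```

```text
(no output)
```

View pics/t1.png

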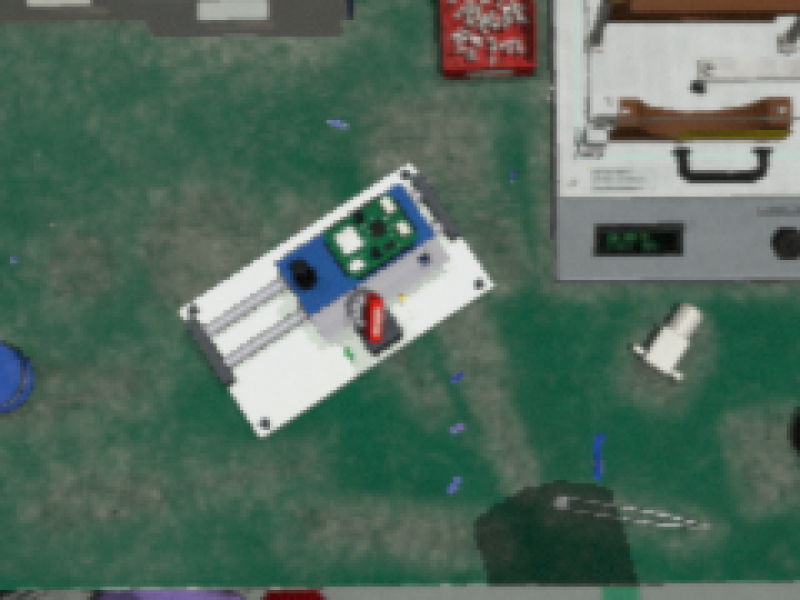

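View pics/s1.png

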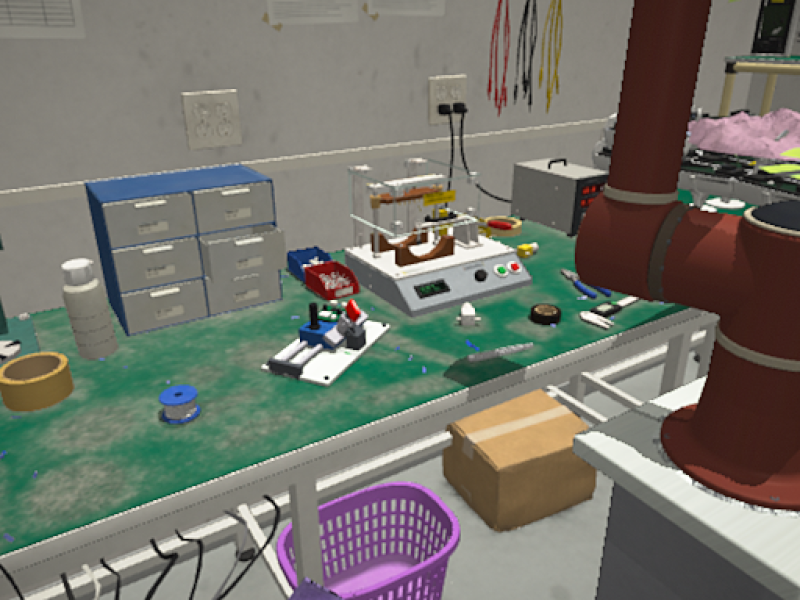

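The top view shows the white plate with corners at crop (183,311), (410,165), (492,287), (262,436), and the red knob at (375,315). The post is at (302,272), the green mark at (349,353) and the board at (375,235). The path from the right is clear at height, and the tool can only stay vertical.

```bash
cat > h.py <<'E'
import numpy as np,cv2
from plant import *
from scipy.optimize import least_squares
def proj(c,P):
    k=get_calibration(c);T=np.linalg.inv(k["pose"]);p=np.atleast_2d(P)@T[:3,:3].T+T[:3,3]
    p=p*[1,-1,-1];q=p@k["camera_matrix"].T;return q[:,:2]/q[:,2:]
def onplane(c,uv,z):
    k=get_calibration(c);d=np.linalg.solve(k["camera_matrix"],np.r_[uv,1])*[1,-1,-1];d=k["pose"][:3,:3]@d;o=k["pose"][:3,3]
    return o+d*(z-o[2])/d[2]
def Rz(a): return np.array([[np.cos(a),-np.sin(a),0],[np.sin(a),np.cos(a),0],[0,0,1]])
def W(F,p): return np.array([F[0],F[1],0])+np.atleast_2d(p)@Rz(F[2]).T
def redmask(im):
    h=cv2.cvtColor(im,cv2.COLOR_RGB2HSV);return (((h[...,0]<8)|(h[...,0]>172))&(h[...,1]>150)&(h[...,2]>90))
E
python3 - <<'E'
from h import *
im=cv2.imread("pics/top0.png")[:,:,::-1].copy()
C=np.array([(183,311),(410,165),(492,287),(262,436)])/3.3333+[120,90]
obj=np.array([(.062,.1115,.008),(.062,-.1115,.008),(-.062,-.1115,.008),(-.062,.1115,.008)])
# refine corners via white mask hull
h=cv2.cvtColor(im,cv2.COLOR_RGB2HSV)
r=least_squares(lambda F:(proj("top",W(F,obj))-C).ravel(),[.54,.33,.575]);F=r.x
print("F",F,np.round(r.fun,1))
np.save("F.npy",F)
for n,uv,z in(("green",(349,353),.009),("post",(302,266),.086),("yellow",(403,298),.012)):
    p=onplane("top",np.array(uv)/3.3333+[120,90],z);print(n,p,(p-[F[0],F[1],0])@Rz(F[2]))
for c in("top","scene"):
    im=cv2.imread(f"pics/{c}0.png")[:,:,::-1].copy();m=redmask(im)
    for d in(.045,.05,.055,.06,.065):
        k=np.array([-.03-.5*d,0,.034+.866*d]);print(c,d,W(F,k)[0],proj(c,W(F,k))[0].round(1))
    x0,y0=proj(c,W(F,[-.057,0,.08]))[0].astype(int)
    w=np.zeros_like(m);w[y0-20:y0+20,x0-20:x0+20]=1;m&=w
    v,u=np.nonzero(m);print(c,len(u),u.mean(),v.mean(),u.min(),u.max(),v.min(),v.max())
    e,V=np.linalg.eigh(np.cov(u,v));print(e,V[:,1])
    a=proj(c,W(F,[[-.057-.0147,0,.082-.0085],[-.057+.0147,0,.082+.0085]]));print("bar ends pred",a)
    s=im[y0-45:y0+45,x0-60:x0+60];cv2.imwrite(f"pics/k_{c}.png",cv2.resize(s[:,:,::-1],(800,600),interpolation=0))
E
```

```text
F [0.54639777 0.32271599 0.5731458 ] [-1.4 -0.2  0.5 -1.   1.2 -0.  -0.3  1.1]
green [0.502197   0.31336517 0.009     ] [-0.04220819  0.01611255  0.009     ]
post [0.55782985 0.34302282 0.086     ] [0.02061717 0.01086241 0.086     ]
yellow [0.54572744 0.27005378 0.012     ] [-0.02912075 -0.04388325  0.012     ]
top 0.045 [0.50228731 0.2942464  0.07297   ] [230.6 192.5]
top 0.05 [0.50018681 0.29289071 0.0773    ] [231.  193.1]
top 0.055 [0.49808631 0.29153501 0.08163   ] [231.5 193.7]
top 0.06 [0.49598581 0.29017932 0.08596   ] [232.  194.3]
top 0.065 [0.49388531 0.28882362 0.09029   ] [232.4 194.9]
top 41 231.21951219512195 184.609756097561 230 234 178 192
[ 1.34161063 20.77790156] [-0.04182415  0.99912499]
bar ends pred [[234.76704887 198.87717563]
 [227.93305536 188.10600114]]
scene 0.045 [0.50228731 0.2942464  0.07297   ] [228.7 201. ]
scene 0.05 [0.50018681 0.29289071 0.0773    ] [229.5 199.7]
scene 0.055 [0.49808631 0.29153501 0.08163   ] [230.3 198.3]
scene 0.06 [0.49598581 0.29017932 0.08596   ] [231.1 196.9]
scene 0.065 [0.49388531 0.28882362 0.09029   ] [232.  195.5]
scene 144 222.16666666666666 191.59027777777777 210 229 178 205
[30.57063348 60.34423637] [0.41248231 0.91096561]
bar ends pred [[235.38127629 202.13725843]
 [224.94386338 194.1037889 ]]
```

View pics/k_top.png

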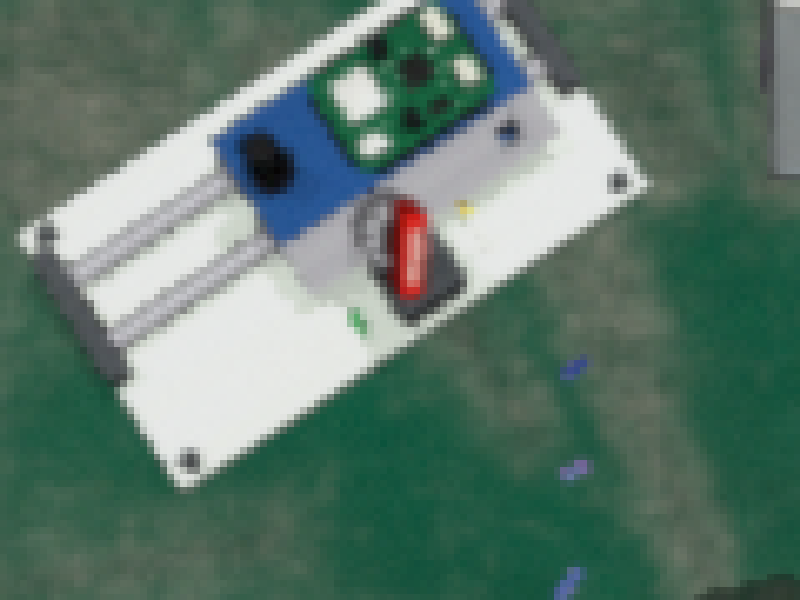

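```bash
cat > fit.py <<'E'
from h import *
def box(Fk,phi,n=np.array([-.5,0,.866]),dims=(.034,.010,.022)):
    # Fk: centre (world), yaw
    X=np.array([.866,0,.5]);Y=np.array([0,1,0])
    x=np.cos(phi)*X+np.sin(phi)*Y; y=-np.sin(phi)*X+np.cos(phi)*Y
    P=[a*x*dims[0]/2+b*y*dims[1]/2+c*n*dims[2]/2 for a in(-1,1) for b in(-1,1) for c in(-1,1)]
    return np.array(P)@Rz(Fk[3]).T+Fk[:3]
def render(c,P,org,S,sz):
    q=(proj(c,P)-org+.5)*S;m=np.zeros((sz[0]*S,sz[1]*S),np.uint8)
    cv2.fillConvexPoly(m,cv2.convexHull(q.astype(np.int32)),1);return cv2.resize(m.astype(np.float32),(sz[1],sz[0]),interpolation=cv2.INTER_AREA)
def soft(im):
    im=im.astype(float);return np.clip((im[...,0]-np.maximum(im[...,1],im[...,2]))/110,0,1)
def fit(ims,yaw,x0):
    data={}
    for c,im in ims.items():
        o=proj(c,x0[:3])[0].astype(int)-[14,14];m=soft(im[o[1]:o[1]+30,o[0]:o[0]+30])
        hard=(m>.4).astype(np.uint8);n,l,s,_=cv2.connectedComponentsWithStats(hard)
        k=min(range(1,n),key=lambda i:np.hypot(*(_[i]-[14,14]))-s[i,4]*.1);m=m*cv2.dilate((l==k).astype(np.uint8),np.ones((3,3)));data[c]=(o,m)
    def cost(p): return sum(((render(c,box(np.r_[p[:3],yaw],p[3]),o,8,(30,30))-m)**2).sum() for c,(o,m) in data.items())
    from scipy.optimize import differential_evolution
    b=[(x0[i]-.02,x0[i]+.02) for i in range(3)]+[(x0[3]-1.2,x0[3]+1.2)]
    r=differential_evolution(cost,b,seed=1,maxiter=120,popsize=12);return r.x,r.fun,data
E
python3 - <<'E'
from fit import *
F=np.load("F.npy");ims={c:cv2.imread(f"pics/{c}0.png")[:,:,::-1] for c in("top","scene")}
c=onplane("top",(232.3,185.5),.085);print(c,(c-[F[0],F[1],0])@Rz(F[2]))
for s in(("top","scene"),("top",)):
    x,f,d=fit({k:ims[k] for k in s},F[2],np.r_[c,-.3]);print(s,x,f,[m.sum() for o,m in d.values()],(x[:3]-[F[0],F[1],0])@Rz(F[2]))
E
```

```text
[0.51809092 0.2893288  0.085     ] [-0.04188852 -0.01270171  0.085     ]Traceback (most recent call last):
  File "<stdin>", line 5, in <module>
  File "fit.py", line 22, in fit
    r=differential_evolution(cost,b,seed=1,maxiter=120,popsize=12);return r.x,r.fun,data
    return fun(*args, **kwargs)
    ret = solver.solve()
    next(self)
    ~~~~^^^^^^
    energy = self.func(parameters)
    return self.f(x, *self.args)
           ~~~~~~^^^^^^^^^^^^^^^
  File "fit.py", line 19, in cost
    def cost(p): return sum(((render(c,box(np.r_[p[:3],yaw],p[3]),o,8,(30,30))-m)**2).sum() for c,(o,m) in data.items())
                        ~~~^^^^^^^^^^^^^^^^^^^^^^^^^^^^^^^^^^^^^^^^^^^^^^^^^^^^^^^^^^^^^^^^^^^^^^^^^^^^^^^^^^^^^^^^^^^^^
  File "fit.py", line 19, in <genexpr>
    def cost(p): return sum(((render(c,box(np.r_[p[:3],yaw],p[3]),o,8,(30,30))-m)**2).sum() for c,(o,m) in data.items())
                              ~~~~~~^^^^^^^^^^^^^^^^^^^^^^^^^^^^^^^^^^^^^^^^^^
  File "fit.py", line 9, in render
    q=(proj(c,P)-org+.5)*S;m=np.zeros((sz[0]*S,sz[1]*S),np.uint8)
       ~~~~^^^^^
  File "h.py", line 5, in proj
    k=get_calibration(c);T=np.linalg.inv(k["pose"]);p=np.atleast_2d(P)@T[:3,:3].T+T[:3,3]
ValueError: time passes only in moves, steps and waits
```

View pics/k_scene.png

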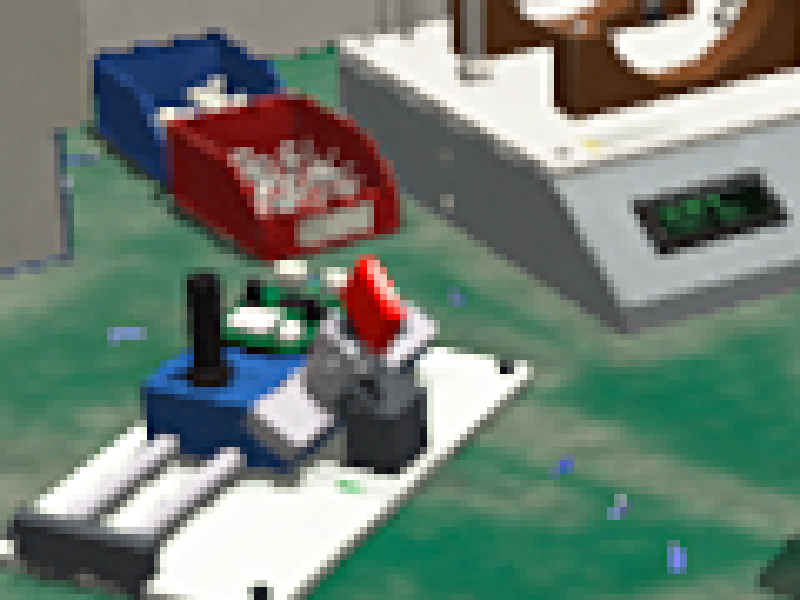

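The scene view shows the knob tilted on its barrel at crop (373,302), the post to its left and the green mark at (350,487). The slot axis lies about 13 mm right of the plate's middle.

```bash
sed -i 's/^from plant import \*/import plant,functools\nfrom plant import *\nget_calibration=functools.cache(plant.get_calibration)/' h.py
python3 - <<'E'
from fit import *
F=np.load("F.npy");ims={c:cv2.imread(f"pics/{c}0.png")[:,:,::-1] for c in("top","scene")}
c=np.array([0.518,0.289,.085])
for s in(("top","scene"),("top",)):
    x,f,d=fit({k:ims[k] for k in s},F[2],np.r_[c,-.3]);print(s,x,f,[m.sum() for o,m in d.values()],(x[:3]-[F[0],F[1],0])@Rz(F[2]))
E
```

```text
('top', 'scene') [ 0.52294161  0.29214375  0.07207703 -0.63634681] 25.809587664643598 [np.float64(63.8), np.float64(87.10909090909091)] [-0.03628649 -0.01296702  0.07207703]
('top',) [ 0.52228698  0.29111097  0.06617853 -0.54115946] 7.9538811499225215 [np.float64(63.8)] [-0.03739657 -0.01347977  0.06617853]
```

Run:
```python
from fit import *
F=np.load("F.npy")
ob={"top":np.array([232.3,185.5])-.25,"scene":np.array([225.95,198.3])-.25}
r=least_squares(lambda p:np.r_[tuple(proj(c,p)[0]-o for c,o in ob.items())],[.52,.29,.08]);p=r.x
print(p,r.fun,(p-[F[0],F[1],0])@Rz(F[2]))
for c in ob: 
  for phi in(-.61,0):
    q=proj(c,box(np.r_[p,F[2]],phi));print(c,phi,q.min(0).round(1),q.max(0).round(1))
# post top tri: scene crop (203,280) top
o2={"top":np.array([302,266])/3.3333+[120,90],"scene":np.array([203,282])/6.667+[170,153]}
r=least_squares(lambda p:np.r_[tuple(proj(c,p)[0]-o for c,o in o2.items())],[.55,.34,.08]);print("posttop",r.x,r.fun,(r.x-[F[0],F[1],0])@Rz(F[2]))
```

```text
[0.52110543 0.29143773 0.07335741] [-0.36104356 -0.21723617  0.43472842  0.04263402] [-0.0382121  -0.0125645   0.07335741]
top -0.61 [228.3 177.3] [235.2 192.8]
top 0 [225.7 177.4] [237.8 192.8]
scene -0.61 [220.5 190.4] [232.  205.8]
scene 0 [218.4 190.4] [233.9 205.8]
posttop [0.55963314 0.34467767 0.07978267] [-0.39752961 -0.22244154  0.46940611  0.06614751] [0.02302969 0.01127494 0.07978267]
```

Call:
apply_moves(targets=[{"translation":[0,0,0],"twist":1,"hand":0.6},{"translation":[0,0,0],"twist":1,"hand":0.6},{"translation":[0,0,0],"twist":1,"hand":0.6},{"translation":[0,0,0],"twist":0.4,"hand":0.6},{"translation":[0.4,-0.2,0],"twist":0,"hand":0.6},{"translation":[0.4,-0.2,0],"twist":0,"hand":0.6},{"translation":[0.4,-0.2,0],"twist":0,"hand":0.6},{"translation":[0.4,-0.2,0],"twist":0,"hand":0.6}])

```text
time: 1.8
tool_pos: [0.3837, -0.4979, 0.2315]
tool_rot: [0.0, 1.0, 0.014, 0.0]
contact_force: [0.5, -0.4, 0.6]
gripper_width: 0.599
grasp_force: 0.0
```

Call:
apply_moves(targets=[{"translation":[0.2,-0.4,0],"twist":0,"hand":0.6},{"translation":[0.2,-0.4,0],"twist":0,"hand":0.6},{"translation":[0.2,-0.4,0],"twist":0,"hand":0.6},{"translation":[0.2,-0.4,0],"twist":0,"hand":0.6},{"translation":[0.2,-0.4,0],"twist":0,"hand":0.6},{"translation":[0,-0.4,0],"twist":0,"hand":0.6},{"translation":[0,-0.4,0],"twist":0,"hand":0.6},{"translation":[0,-0.4,0],"twist":0,"hand":0.6}])

```text
time: 2.6
tool_pos: [0.4734, -0.1745, 0.2314]
tool_rot: [0.0, 1.0, 0.014, 0.0]
contact_force: [0.2, 0.1, 0.0]
gripper_width: 0.597
grasp_force: 0.0
```

Call:
apply_moves(targets=[{"translation":[0,-0.45,0],"twist":0,"hand":0.6},{"translation":[0,-0.45,0],"twist":0,"hand":0.6},{"translation":[0,-0.45,0],"twist":0,"hand":0.6},{"translation":[0,-0.45,0],"twist":0,"hand":0.6},{"translation":[0,-0.45,0],"twist":0,"hand":0.6},{"translation":[0,-0.45,0],"twist":0,"hand":0.6},{"translation":[0.1,-0.45,0],"twist":0,"hand":0.6},{"translation":[0.1,-0.45,0],"twist":0,"hand":0.6}])

```text
time: 3.4
tool_pos: [0.4834, 0.1863, 0.2318]
tool_rot: [-0.0, 1.0, 0.014, 0.001]
contact_force: [0.8, -0.5, -0.2]
gripper_width: 0.601
grasp_force: 0.0
```

Call:
apply_moves(targets=[{"translation":[0.1,-0.4,0.1],"twist":0,"hand":0.6},{"translation":[0.0,-0.3,0.3],"twist":0,"hand":0.6},{"translation":[0,-0.2,0.4],"twist":0,"hand":0.6},{"translation":[0,0,0],"twist":0,"hand":0.6}])

```text
time: 3.8
tool_pos: [0.4868, 0.2751, 0.1447]
tool_rot: [0.002, 1.0, 0.016, -0.005]
contact_force: [-1.4, -0.6, -1.2]
gripper_width: 0.598
grasp_force: 0.0
```

Run:
```python
from h import *
s=state();p=s["tool_pos"];print(p,s["tool_rot"],s["joint_pos"])
c="scene";im=grab_frame(c);cv2.imwrite("pics/a_scene.png",im[:,:,::-1]);
t=grab_frame("top");cv2.imwrite("pics/a_top.png",t[:,:,::-1])
print(proj(c,[p,p+np.array([0,0,.019])]),proj("top",[p]))
A=cv2.resize(im[140:230,165:275,::-1],(660,540),interpolation=3);A=A[:300 if 0 else 540]
B=cv2.resize(t[150:220,190:280,::-1],(540,420),interpolation=3)
cv2.imwrite("pics/a1.png",A);cv2.imwrite("pics/a2.png",B)
```

```text
[0.48678875 0.27509772 0.14469627] [ 0.00187404  0.99986305  0.01551326 -0.00545097] [ 3.81087606e-01 -2.66650721e-02  1.84121889e+00  4.07817913e-04
  1.33856032e+00  1.92075951e+00]
[[237.54384002 175.1726041 ]
 [237.35226282 167.96528154]] [[237.18609005 194.86170908]]
```

View pics/a1.png

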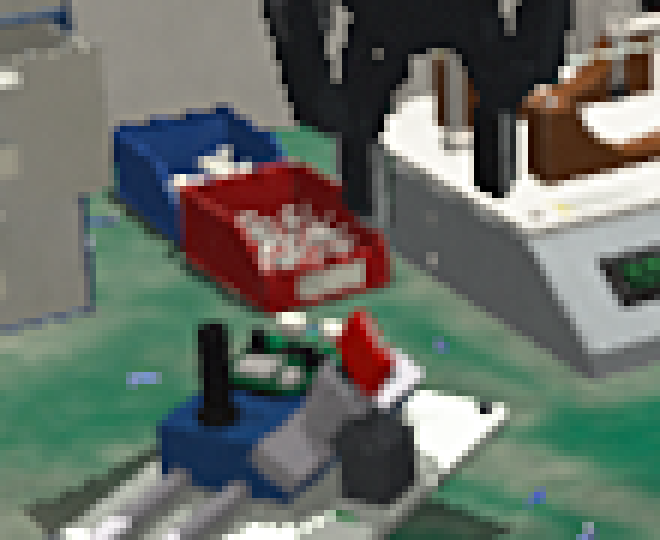

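The scene picture shows the open fingertips at (360,205) and (495,192), their midpoint near the projected TCP. The red knob is at (365,355), below and beyond them, and the way down is clear.

Call:
apply_moves(targets=[{"translation":[0.31,-0.14,0.3],"twist":0,"hand":0.5},{"translation":[0,0,0.1],"twist":0,"hand":0.5},{"translation":[0,0,0],"twist":0,"hand":0.5},{"translation":[0,0,0],"twist":0,"hand":0.5}])

```text
time: 4.3
tool_pos: [0.5225, 0.2889, 0.1135]
tool_rot: [-0.0, 1.0, 0.013, 0.001]
contact_force: [-0.8, -0.8, 0.6]
gripper_width: 0.5
grasp_force: 0.0
```

Run:
```python
from h import *
s=state();p=np.array(s["tool_pos"]);print(p,s["tool_rot"])
im=grab_frame("scene");t=grab_frame("top")
print(proj("scene",[p]),proj("top",[p,p+[0,0,.019]]))
cv2.imwrite("pics/b1.png",np.hstack([cv2.resize(im[155:225,185:255,::-1],(400,400),interpolation=3),cv2.resize(t[155:225,195:265,::-1],(400,400),interpolation=3)]))
```

```text
[0.5224789  0.28892843 0.11352574] [-4.45778943e-04  9.99910002e-01  1.33470727e-02  1.28266458e-03]
[[226.17668053 183.39510151]] [[231.86362321 181.86229715]
 [231.4472221  180.54519402]]
```

View pics/b1.png

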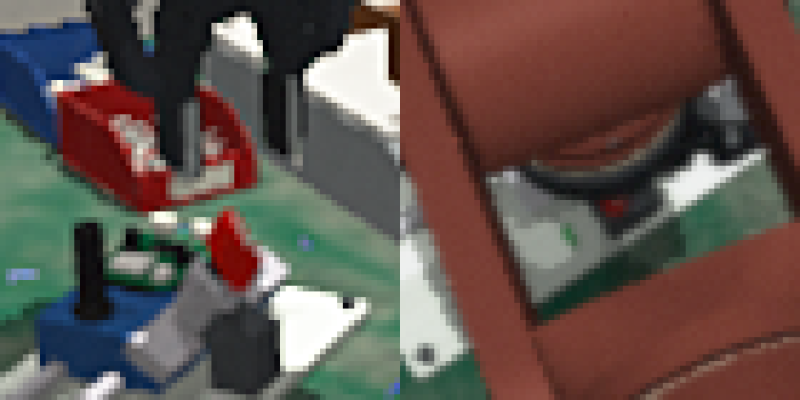

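The knob sits directly under the gap between the fingers (scene half: tips at (190,175) and (290,160), knob at (233,250)). The top camera is mostly blocked by the arm.

Call:
apply_moves(targets=[{"translation":[-0.04,0,0.1],"twist":0,"hand":0.5},{"translation":[0,0,0.1],"twist":0,"hand":0.5},{"translation":[0,0,0.1],"twist":0,"hand":0.5},{"translation":[0,0,0.06],"twist":0,"hand":0.5},{"translation":[0,0,0.06],"twist":0,"hand":0.5},{"translation":[0,0,0],"twist":0,"hand":0.5}])

```text
time: 5.0
tool_pos: [0.5168, 0.289, 0.0678]
tool_rot: [0.0, 1.0, 0.014, -0.001]
contact_force: [1.1, -0.1, -0.2]
gripper_width: 0.5
grasp_force: 0.0
```

Call:
apply_moves(targets=[{"translation":[0.01,0,-0.03],"twist":0,"hand":0.35},{"translation":[0,0,0],"twist":0,"hand":0.2},{"translation":[0,0,0],"twist":0,"hand":0.2},{"translation":[0,0,0],"twist":0,"hand":0},{"translation":[0,0,0],"twist":0,"hand":0},{"translation":[0,0,0],"twist":0,"hand":0}])

```text
time: 5.6
tool_pos: [0.5191, 0.2893, 0.0732]
tool_rot: [-0.0, 1.0, 0.014, 0.001]
contact_force: [-1.1, -1.8, 5.1]
gripper_width: 0.102
grasp_force: 56.7
```

Run:
```python
from h import *
s=state();print(s["tool_pos"],s["contact_force"],s["ft_torque"])
im=grab_frame("scene")
cv2.imwrite("pics/c1.png",cv2.resize(im[165:215,195:265,::-1],(700,500),interpolation=3))
```

```text
[0.51911448 0.2893167  0.07323287] [-1.06769174 -1.77115483  5.13604387] [-0.12864741  0.16917495  0.1498218 ]
```

View pics/c1.png

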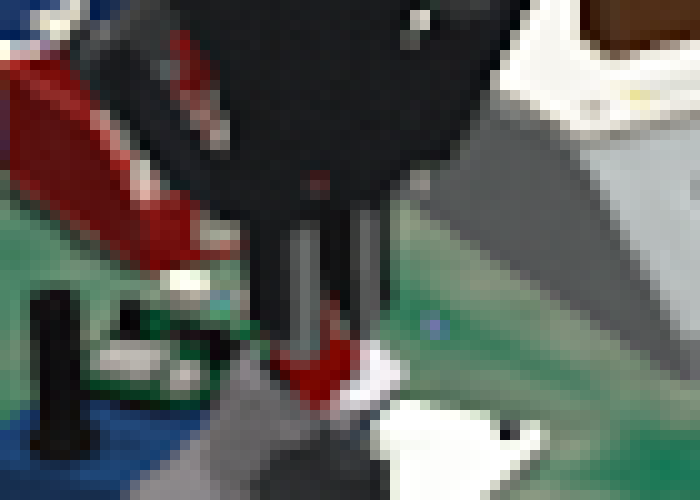

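The fingers straddle the red knob's upper half at (315,350), well seated and clear of the barrel. Now the pull.

Call:
apply_moves(targets=[{"translation":[-0.015,0.009,-0.03],"twist":0,"hand":0},{"translation":[-0.015,0.009,-0.03],"twist":0,"hand":0},{"translation":[0,0,0],"twist":0,"hand":0}])

```text
time: 5.95
tool_pos: [0.5166, 0.2878, 0.0779]
tool_rot: [-0.001, 1.0, 0.014, 0.002]
contact_force: [6.4, 2.0, -5.8]
gripper_width: 0.107
grasp_force: 55.7
```

Call:
apply_moves(targets=[{"translation":[-0.015,0.009,-0.03],"twist":0,"hand":0},{"translation":[-0.015,0.009,-0.03],"twist":0,"hand":0},{"translation":[0,0,0],"twist":0,"hand":0}])

```text
time: 6.25
tool_pos: [0.5138, 0.286, 0.0838]
tool_rot: [-0.001, 1.0, 0.014, 0.002]
contact_force: [6.5, 2.8, -7.3]
gripper_width: 0.109
grasp_force: 55.6
```

Call:
apply_moves(targets=[{"translation":[-0.008,0.005,-0.017],"twist":0,"hand":0},{"translation":[0,0,0],"twist":-0.7,"hand":0},{"translation":[0,0,0],"twist":-0.7,"hand":0},{"translation":[0,0,0],"twist":-0.6,"hand":0},{"translation":[0,0,0],"twist":0,"hand":0}])

```text
time: 6.75
tool_pos: [0.5132, 0.2853, 0.0851]
tool_rot: [-0.001, 0.993, 0.114, 0.002]
contact_force: [7.1, 1.4, -6.1]
gripper_width: 0.099
grasp_force: 57.3
```

Call:
apply_moves(targets=[{"translation":[0,0,0],"twist":-0.7,"hand":0},{"translation":[0,0,0],"twist":-0.7,"hand":0},{"translation":[0,0,0],"twist":-0.7,"hand":0},{"translation":[0,0,0],"twist":-0.7,"hand":0},{"translation":[0,0,0],"twist":0,"hand":0}])

```text
time: 7.25
tool_pos: [0.513, 0.2845, 0.0848]
tool_rot: [0.001, 0.968, 0.251, 0.002]
contact_force: [6.9, -0.5, -6.8]
gripper_width: 0.096
grasp_force: 58.4
```

Call:
apply_moves(targets=[{"translation":[0,0,0],"twist":-0.7,"hand":0},{"translation":[0,0,0],"twist":-0.7,"hand":0},{"translation":[0,0,0],"twist":-0.7,"hand":0},{"translation":[0,0,0],"twist":-0.7,"hand":0},{"translation":[0,0,0],"twist":0,"hand":0}])

```text
time: 7.75
tool_pos: [0.5135, 0.2838, 0.0848]
tool_rot: [0.002, 0.923, 0.384, 0.002]
contact_force: [8.5, -2.4, -7.4]
gripper_width: 0.089
grasp_force: 58.8
```

Call:
apply_moves(targets=[{"translation":[0,0,0],"twist":-0.7,"hand":0},{"translation":[0,0,0],"twist":-0.7,"hand":0},{"translation":[0,0,0],"twist":-0.7,"hand":0},{"translation":[0,0,0],"twist":-0.7,"hand":0},{"translation":[0,0,0],"twist":-0.7,"hand":0},{"translation":[0,0,0],"twist":0,"hand":0}])

```text
time: 8.35
tool_pos: [0.5142, 0.2831, 0.0851]
tool_rot: [0.003, 0.842, 0.539, 0.002]
contact_force: [10.4, -4.6, -7.3]
gripper_width: 0.093
grasp_force: 63.7
```

Run:
```python
from h import *
s=state();print(s["contact_force"],s["ft_torque"])
im=grab_frame("scene")
cv2.imwrite("pics/d1.png",cv2.resize(im[165:215,195:265,::-1],(700,500),interpolation=3))
```

```text
[10.41267609 -4.56178987 -7.34682485] [-1.08822977 -1.96667951 -0.21931553]
```

View pics/d1.png

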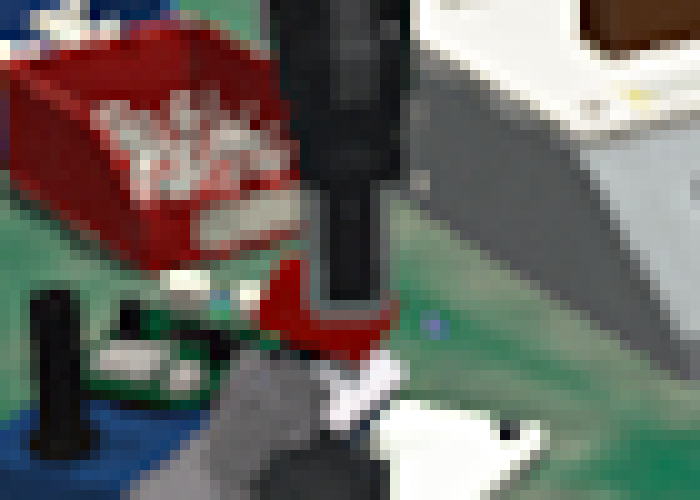

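The knob is out and clearly turned (red bar at (330,320), now seen lengthwise), with the white barrel face exposed at (370,390). I'll turn it slightly more, lower it into the notch and release.

Call:
apply_moves(targets=[{"translation":[0,0,0],"twist":-0.5,"hand":0},{"translation":[0.01,0.007,0.022],"twist":0,"hand":0},{"translation":[0.01,0.007,0.022],"twist":0,"hand":0},{"translation":[0,0,0],"twist":0,"hand":0}])

```text
time: 8.8
tool_pos: [0.5155, 0.2835, 0.0834]
tool_rot: [0.003, 0.829, 0.559, -0.001]
contact_force: [-1.4, -12.4, 10.5]
gripper_width: 0.089
grasp_force: 68.7
```

Call:
apply_moves(targets=[{"translation":[0,0,0],"twist":0,"hand":0.2},{"translation":[0,0,0],"twist":0,"hand":0.4},{"translation":[0,0,-0.1],"twist":0,"hand":0.4},{"translation":[0,0,-0.3],"twist":0,"hand":0.4},{"translation":[0,0,-0.3],"twist":0,"hand":0.4}])

```text
time: 9.3
tool_pos: [0.5128, 0.2864, 0.1515]
tool_rot: [-0.0, 0.829, 0.56, -0.001]
contact_force: [0.6, 0.8, 0.2]
gripper_width: 0.401
grasp_force: 0.0
```

Run:
```python
from fit import *
s=state();print(s["tool_pos"],s["contact_force"])
im=grab_frame("scene");cv2.imwrite("pics/e_scene.png",im[:,:,::-1])
cv2.imwrite("pics/e1.png",cv2.resize(im[165:215,195:265,::-1],(700,500),interpolation=3))
```

```text
[0.5128423  0.28639124 0.15152455] [0.59547558 0.80895407 0.15373543]
```

View pics/e1.png

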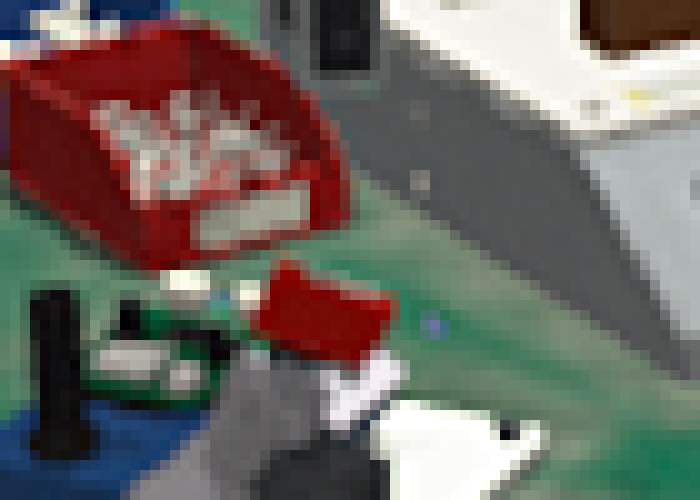

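The picture shows the knob standing out and turned in its notch (red bar at (325,315)), let go, with the board untouched. Next I go to the post at about (0.558, 0.343).

Call:
apply_moves(targets=[{"translation":[0,0,0],"twist":-1,"hand":0.4},{"translation":[0,0,0],"twist":-1,"hand":0.4},{"translation":[0,0,0],"twist":-1,"hand":0.4},{"translation":[0,0,0],"twist":-1,"hand":0.4},{"translation":[0,0,0],"twist":-1,"hand":0.4},{"translation":[0,0,0],"twist":-1,"hand":0.4},{"translation":[0,0,0],"twist":-1,"hand":0.4},{"translation":[0,0,0],"twist":-1,"hand":0.4}])

```text
time: 10.15
tool_pos: [0.5136, 0.2868, 0.1518]
tool_rot: [-0.0, 0.544, 0.839, 0.0]
contact_force: [-0.1, -0.2, -0.8]
gripper_width: 0.403
grasp_force: 0.0
```

Call:
apply_moves(targets=[{"translation":[0,0,0],"twist":-1,"hand":0.5},{"translation":[0,0,0],"twist":-0.55,"hand":0.5},{"translation":[0.12,0.35,0],"twist":0,"hand":0.5},{"translation":[0.11,0.34,0.2],"twist":0,"hand":0.5},{"translation":[0,0,0.2],"twist":0,"hand":0.5},{"translation":[0,0,0],"twist":0,"hand":0.5},{"translation":[0,0,0],"twist":0,"hand":0.5}])

```text
time: 10.85
tool_pos: [0.5588, 0.343, 0.1112]
tool_rot: [-0.001, 0.479, 0.878, -0.001]
contact_force: [-0.1, 0.2, 0.4]
gripper_width: 0.504
grasp_force: 0.0
```

Call:
apply_moves(targets=[{"translation":[0,0,0.13],"twist":0,"hand":0.5},{"translation":[0,0,0.13],"twist":0,"hand":0.5},{"translation":[0,0,0.13],"twist":0,"hand":0.5},{"translation":[0,0,0.12],"twist":0,"hand":0.5},{"translation":[0,0,0],"twist":0,"hand":0.3},{"translation":[0,0,0],"twist":0,"hand":0.2},{"translation":[0,0,0],"twist":0,"hand":0},{"translation":[0,0,0],"twist":0,"hand":0}])

```text
time: 11.65
tool_pos: [0.5605, 0.3437, 0.0606]
tool_rot: [0.001, 0.479, 0.878, 0.001]
contact_force: [5.2, 3.0, -6.5]
gripper_width: 0.137
grasp_force: 58.4
```

Call:
apply_moves(targets=[{"translation":[0.05,0,0],"twist":0,"hand":0},{"translation":[0.1,0,0],"twist":0,"hand":0},{"translation":[0.1,0,0],"twist":0,"hand":0},{"translation":[0.1,0,0],"twist":0,"hand":0},{"translation":[0.1,0,0],"twist":0,"hand":0},{"translation":[0.1,0,0],"twist":0,"hand":0},{"translation":[0.05,0,0],"twist":0,"hand":0},{"translation":[0,0,0],"twist":0,"hand":0}])

```text
time: 12.45
tool_pos: [0.5274, 0.3947, 0.0606]
tool_rot: [0.0, 0.479, 0.878, 0.001]
contact_force: [2.7, 4.1, -6.3]
gripper_width: 0.139
grasp_force: 58.5
```

Call:
apply_moves(targets=[{"translation":[-0.005,0,0],"twist":0,"hand":0},{"translation":[0,0,0],"twist":0,"hand":0},{"translation":[0,0,0],"twist":0,"hand":0}])

```text
time: 12.75
tool_pos: [0.5278, 0.394, 0.0606]
tool_rot: [0.0, 0.479, 0.878, 0.001]
contact_force: [4.3, 4.1, -5.8]
gripper_width: 0.139
grasp_force: 58.5
```

Call:
apply_moves(targets=[{"translation":[0,0,0],"twist":0,"hand":0.3},{"translation":[0,0,0],"twist":0,"hand":0.5},{"translation":[0,0,-0.2],"twist":0,"hand":0.5},{"translation":[0,0,-0.4],"twist":0,"hand":0.5},{"translation":[0,0,-0.35],"twist":1,"hand":0.5},{"translation":[0,0,0],"twist":1,"hand":0.5},{"translation":[0,0,0],"twist":1,"hand":0.5},{"translation":[0,0,0],"twist":1,"hand":0.5}])

```text
time: 13.55
tool_pos: [0.5277, 0.3932, 0.1572]
tool_rot: [0.0, 0.645, 0.764, 0.001]
contact_force: [-0.7, -0.3, -0.1]
gripper_width: 0.5
grasp_force: 0.0
```

Call:
apply_moves(targets=[{"translation":[0,0,0],"twist":1,"hand":0.5},{"translation":[0,0,0],"twist":1,"hand":0.5},{"translation":[0,0,0],"twist":1,"hand":0.5},{"translation":[0,0,0],"twist":1,"hand":0.5},{"translation":[0,0,0],"twist":1,"hand":0.5},{"translation":[0,0,0],"twist":0.55,"hand":0.5},{"translation":[0,0,0],"twist":0,"hand":0.5}])

```text
time: 14.25
tool_pos: [0.5275, 0.3931, 0.1564]
tool_rot: [0.0, 0.829, 0.56, 0.0]
contact_force: [-0.7, -0.3, -0.6]
gripper_width: 0.501
grasp_force: 0.0
```

Run:
```python
from fit import *
s=state();p=np.array(s["tool_pos"]);q=np.array(s["tool_rot"]);a=2*np.arctan2(q[2],q[1]);print(p,a)
im=grab_frame("scene");cv2.imwrite("pics/f_scene.png",im[:,:,::-1])
for qq in("carriage_post","board","knob_grip"): print(qq,[(np.round(d["point"],4),round(d["score"],2)) for d in recognise("scene",qq)[:1]])
# pointer (yellow) vs green mark in scene
for n,lo,hi in(("yellow",(20,120,120),(35,255,255)),("green",(50,120,60),(75,255,255))):
    h=cv2.cvtColor(im,cv2.COLOR_RGB2HSV);m=cv2.inRange(h,np.array(lo),np.array(hi))[205:235,205:240]
    v,u=np.nonzero(m);print(n,len(u),(u.mean()+205,v.mean()+205) if len(u) else None)
d=np.array([.5135,.2855,p[2]])-p;print("tool shift",d@[np.cos(a),np.sin(a),0],d@[np.sin(a),-np.cos(a),0])
```

```text
[0.52746857 0.39312154 0.15644914] 1.1879395074404038
carriage_post [(array([0.5221, 0.3856, 0.0387]), 0.8)]
board [(array([0.5581, 0.3448, 0.0452]), 0.75)]
knob_grip [(array([0.5174, 0.2898, 0.0841]), 0.43)]
yellow 3 (np.float64(217.0), np.float64(222.0))
green 16 (np.float64(216.3125), np.float64(214.75))
tool shift -0.1050481375433505 0.02724713122833668
```

The network puts the knob at (0.517, 0.290, 0.084), matching my estimate, and the board has moved along with the carriage.

Call:
apply_moves(targets=[{"translation":[-0.35,0.09,0],"twist":0,"hand":0.45},{"translation":[-0.35,0.09,0],"twist":0,"hand":0.45},{"translation":[-0.35,0.09,0.1],"twist":0,"hand":0.45},{"translation":[0,0,0.2],"twist":0,"hand":0.45},{"translation":[0,0,0.2],"twist":0,"hand":0.45},{"translation":[0,0,0.12],"twist":0,"hand":0.45},{"translation":[0,0,0.1],"twist":0,"hand":0.45},{"translation":[0,0,0],"twist":0,"hand":0.45}])

```text
time: 15.25
tool_pos: [0.5122, 0.2854, 0.082]
tool_rot: [-0.0, 0.829, 0.56, -0.001]
contact_force: [-0.0, 0.9, -0.3]
gripper_width: 0.45
grasp_force: 0.0
```

Call:
apply_moves(targets=[{"translation":[0,0,0],"twist":0,"hand":0.3},{"translation":[0,0,0],"twist":0,"hand":0.15},{"translation":[0,0,0],"twist":0,"hand":0},{"translation":[0,0,0],"twist":0,"hand":0},{"translation":[0,0,0],"twist":0,"hand":0}])

```text
time: 15.75
tool_pos: [0.5156, 0.2856, 0.0853]
tool_rot: [0.002, 0.829, 0.56, 0.003]
contact_force: [5.2, -1.1, -2.6]
gripper_width: 0.091
grasp_force: 55.5
```

Call:
apply_moves(targets=[{"translation":[-0.009,-0.006,-0.018],"twist":0,"hand":0},{"translation":[-0.009,-0.006,-0.018],"twist":0,"hand":0},{"translation":[0,0,0],"twist":0,"hand":0}])

```text
time: 16.05
tool_pos: [0.514, 0.2846, 0.0883]
tool_rot: [0.002, 0.829, 0.56, 0.003]
contact_force: [7.4, 0.9, -5.9]
gripper_width: 0.094
grasp_force: 55.2
```

Call:
apply_moves(targets=[{"translation":[0,0,-0.007],"twist":0.7,"hand":0},{"translation":[0,0,0],"twist":0.7,"hand":0},{"translation":[0,0,0],"twist":0.7,"hand":0},{"translation":[0,0,0],"twist":0.7,"hand":0},{"translation":[0,0,0],"twist":0,"hand":0}])

```text
time: 16.55
tool_pos: [0.5139, 0.2848, 0.0888]
tool_rot: [0.001, 0.899, 0.438, 0.004]
contact_force: [6.6, 1.2, -6.5]
gripper_width: 0.087
grasp_force: 57.2
```

Call:
apply_moves(targets=[{"translation":[0,0,0],"twist":0.7,"hand":0},{"translation":[0,0,0],"twist":0.7,"hand":0},{"translation":[0,0,0],"twist":0.7,"hand":0},{"translation":[0,0,0],"twist":0.7,"hand":0},{"translation":[0,0,0],"twist":0.7,"hand":0},{"translation":[0,0,0],"twist":0,"hand":0}])

```text
time: 17.15
tool_pos: [0.5136, 0.2851, 0.0887]
tool_rot: [-0.0, 0.961, 0.275, 0.003]
contact_force: [7.1, 1.8, -6.8]
gripper_width: 0.086
grasp_force: 59.7
```

Call:
apply_moves(targets=[{"translation":[0,0,0],"twist":0.7,"hand":0},{"translation":[0,0,0],"twist":0.7,"hand":0},{"translation":[0,0,0],"twist":0.7,"hand":0},{"translation":[0,0,0],"twist":0.7,"hand":0},{"translation":[0,0,0],"twist":0.7,"hand":0},{"translation":[0,0,0],"twist":0.7,"hand":0},{"translation":[0,0,0],"twist":0.7,"hand":0},{"translation":[0,0,0],"twist":0,"hand":0}])

```text
time: 17.95
tool_pos: [0.5131, 0.2856, 0.0886]
tool_rot: [-0.002, 0.999, 0.033, 0.003]
contact_force: [6.1, 2.9, -6.6]
gripper_width: 0.08
grasp_force: 59.8
```

Call:
apply_moves(targets=[{"translation":[0,0,0],"twist":0.5,"hand":0},{"translation":[0.012,-0.008,0.026],"twist":0,"hand":0},{"translation":[0.012,-0.008,0.026],"twist":0,"hand":0},{"translation":[0.012,-0.008,0.026],"twist":0,"hand":0},{"translation":[0,0,0],"twist":0,"hand":0}])

```text
time: 18.45
tool_pos: [0.5169, 0.2882, 0.0809]
tool_rot: [-0.002, 1.0, 0.009, 0.003]
contact_force: [5.6, 2.6, -4.7]
gripper_width: 0.083
grasp_force: 60.6
```

Call:
apply_moves(targets=[{"translation":[0.006,-0.004,0.013],"twist":0,"hand":0},{"translation":[0.006,-0.004,0.013],"twist":0,"hand":0},{"translation":[0,0,0],"twist":0,"hand":0}])

```text
time: 18.75
tool_pos: [0.5177, 0.2887, 0.0792]
tool_rot: [-0.001, 1.0, 0.009, 0.002]
contact_force: [2.8, 2.3, 0.2]
gripper_width: 0.082
grasp_force: 61.7
```

Call:
apply_moves(targets=[{"translation":[0,0,0],"twist":0,"hand":0.2},{"translation":[0,0,0],"twist":0,"hand":0.45},{"translation":[0,0,0],"twist":0,"hand":0.45},{"translation":[-0.04,0,-0.2],"twist":0,"hand":0.45},{"translation":[-0.1,0,-0.4],"twist":0,"hand":0.45},{"translation":[-0.3,0.3,-0.2],"twist":0,"hand":0.45},{"translation":[-0.3,0.4,0],"twist":0,"hand":0.45},{"translation":[0,0.4,0],"twist":0,"hand":0.45}])

```text
time: 19.55
tool_pos: [0.4411, 0.1758, 0.1573]
tool_rot: [0.0, 1.0, 0.01, -0.001]
contact_force: [1.7, 0.7, 0.0]
gripper_width: 0.445
grasp_force: 0.0
```

Run:
```python
from fit import *
s=state();print(s["tool_pos"],s["contact_force"])
F=np.load("F.npy");im=grab_frame("scene");t=grab_frame("top")
cv2.imwrite("pics/g_scene.png",im[:,:,::-1]);cv2.imwrite("pics/g_top.png",t[:,:,::-1])
i0=cv2.imread("pics/scene0.png")[:,:,::-1];ie=cv2.imread("pics/e_scene.png")[:,:,::-1]
for n,i in(("start",i0),("parked",ie),("now",im)):
    m=(soft(i)>.4)[186:208,217:238];m[:3]=0;v,u=np.nonzero(m);print(n,len(u),u.mean()+217,v.mean()+186)
for qq in("carriage_post","board"): print(qq,[(np.round(d["point"],4),round(d["score"],2)) for d in recognise("scene",qq)[:1]+recognise("top",qq)[:1]])
A=i0[175:235,195:255,::-1];B=im[175:235,195:255,::-1]
cv2.imwrite("pics/g1.png",np.hstack([cv2.resize(x,(400,400),interpolation=3) for x in(A,B)]))
```

```text
[0.44108297 0.17578342 0.1572633 ] [1.71641073 0.70687402 0.01251378]
start 95 224.90526315789475 197.58947368421053
parked 102 226.078431372549 195.77450980392157
now 91 224.86813186813185 198.17582417582418
carriage_post [(array([0.5203, 0.3838, 0.0403]), 0.72), (array([0.5316, 0.3644, 0.043 ]), 0.84)]
board [(array([0.5552, 0.3476, 0.045 ]), 0.63), (array([0.5633, 0.3432, 0.043 ]), 0.89)]
```

View pics/g1.png

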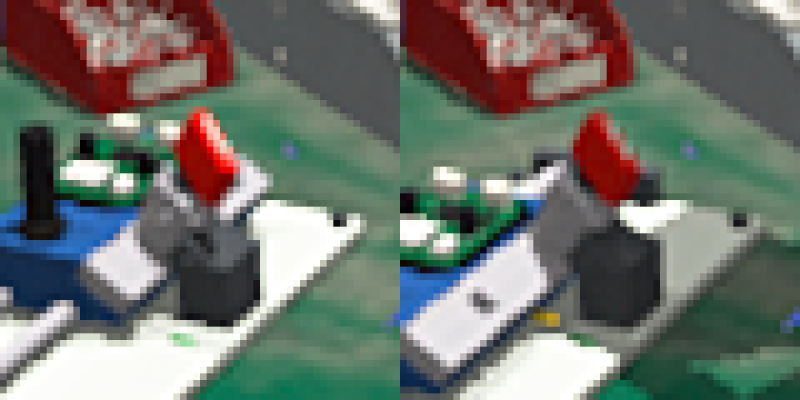

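The start (left) and now (right) pictures show the knob at the same height and angle (205,155 against 605,158). The yellow pointer at (548,320) is beside the green mark at (595,340), and the board is flat. A last numeric check:

Run:
```python
from fit import *
F=np.load("F.npy")
for n,uv,z in(("yellow",(217.2,223),.012),("green",(224.2,226),.009)):
    p=onplane("scene",np.array(uv)-.5,z);print(n,(p-[F[0],F[1],0])@Rz(F[2]))
for f in("top0","g_top"):
    i=cv2.imread(f"pics/{f}.png")[:,:,::-1];m=(soft(i)>.4)[172:200,222:245];v,u=np.nonzero(m);print(f,len(u),u.mean()+222,v.mean()+172,u.std(),v.std(),np.corrcoef(u,v)[0,1])
```

```text
yellow [-0.02273331  0.01505982  0.012     ]
green [-0.04461697  0.01719394  0.009     ]
top0 71 231.88732394366198 185.14084507042253 1.4097177399494232 4.081203131941098 0.05416753983551489
g_top 54 231.62962962962962 184.8148148148148 1.2808604789474505 4.2560374287987734 0.15047570661390555
```

```bash
python3 -c "
from plant import *
print(job_done())"
```

```text
the job is handed in; nothing more can be done
None
```

I handed the job in, and my final checks show it done, though no verdict came back. The pointer is about 2 mm from the green mark, the pin looks home in the second slot, the board is flat in its nest, and the gripper has let go of everything.

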